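# Plug-gauge check of connector housings

### The job

Check the bores of the three connector housings with the plug gauge that lies in one of the deep bins: work along the nest plate from the robot's left to its right and try the gauge in every bore, up to its shoulder if it passes, never forcing it. Then stand the gauge plug-down in the free hole of the gauge stand, set the housing whose bore will not take the gauge flat on its flange in the empty bin, and after that press the reject counter's plunger fully down to its stop. The good housings stay in their nests and everything else stays where it is.

Things in the scene. Friction and masses are not known exactly. Their poses are not given: they have to be found in the camera images.
- gauge: Plug gauge, 96 mm, 0.11 kg. Origin: middle of its handle, on the axis; x points from plug to handle. Handle: eight-sided bar, 22 mm across flats, x = -33 (shoulder) to +33 mm. Plug: round steel, 18 mm diameter, x = -33 to -63 mm, tip chamfered 3 mm. Starts lying flat on the kit bin's floor, turned any way; walls leave room only for a vertical grasp. Lying, its axis is 11 mm up; no rolling.
- gauge_tip (a point): Centre of the free end of the gauge's plug.
- kit_bin: Black open bin with the gauge in it, fixed to the bench: outside 156 (x) x 190 (y) x 60 mm high, walls and floor 5 mm thick. Origin: centre of its underside. It stands front left or front right, the other bin on the other side.
- reject_bin: The same kind of black bin, empty, fixed: outside 156 (x) x 190 (y) x 60 mm high, walls and floor 5 mm. Origin: centre of its underside. Rejects go in here.
- nest_plate: Black plate fixed to the bench, 70 (x) x 194 (y) mm, with three square pockets in a row along its y axis, each 54 mm wide in x and about 54 mm in y; pocket floors 8 mm above the bench, rims 14 mm above it. Small fixing lugs at both ends. Origin: centre of its underside.
- nest_1 (a point): Centre of the floor of the first pocket, at the robot's left (+y) end of the row.
- nest_2 (a point): Centre of the floor of the middle pocket.
- nest_3 (a point): Centre of the floor of the last pocket, at the robot's right (-y) end.
- housing_a: Aluminium connector housing, about 0.12 kg: flange 50 x 50 x 8 mm, round barrel 36 mm diameter up to 34 mm over the underside. Origin: centre of the underside, z up along the bore. Every bore is 20 mm wide at its mouth; a good one is so right through, the bad one narrows to 16 mm 8 mm below the mouth and stops the gauge's tip about 10 mm in. Its nest varies.
- housing_b: Another housing, of the same outside shape and size.
- housing_c: Another housing, of the same outside shape and size. Exactly one of the three is bad.
- gauge_stand: White plastic block, 60 (x) x 130 (y) x 40 mm high, fixed, with two upright holes 70 mm apart. Origin: centre of its underside. The hole at y = -35 mm is free, the one at y = +35 mm holds the small gauge.
- free_hole (a point): Centre of the mouth of the stand's free hole: 20 mm diameter, 34 mm deep, in the top face of the block, 40 mm above the bench. The gauge stands in it with its shoulder on the block.
- counter: Reject counter: steel box 64 (x) x 50 (y) x 40 mm high on a foot plate 80 x 70 mm, fixed to the bench, with a reset knob on its -y side and a spring plunger on top. Origin: centre of its underside.
- plunger_top (a point): Centre of the top of the plunger's round head (22 mm diameter), 60 mm above the bench when up.
- plunger (a joint): Travel of the plunger in m: 0 up, 0.008 down at its stop. It springs back; it takes about 2 N to start and 7 N at the stop.
- small_gauge: Bystander: a smaller plug gauge standing in the stand's other hole; its handle, 16 mm across flats, reaches 96 mm above the bench. Origin: its lower tip.
- parts_cup: Bystander: white plastic cup, 42 mm across, 32 mm high. Origin: centre of its underside.
- tweezers: Bystander: steel tweezers lying flat, 120 mm long (x from -55 to +67 mm), 20 mm wide, 8 mm high. Origin: near their middle, on the bench.
- dispenser: Bystander: blue bottle, 64 mm across, 130 mm high, behind the nest plate. Origin: centre of its underside.
- screwdriver: Bystander: screwdriver lying on the bench along its x, 170 mm long, about 30 mm high at most, behind the stand or the counter.
- calliper: Bystander: steel calliper lying on the bench along its x, 230 mm long, origin in the middle of its beam, jaws to 60 mm at its -y side, 13 mm high.
There are look-alikes about, which are no part of the job. What is shaped like the gauge but orange or yellow is not meant.

How it is judged:
On the way, in this order (a step that is already met when the one before it is completed fails the run):
1. the gauge is tried upright in the bore in the left-hand nest: in to within 4 mm of its shoulder if that housing is good, onto the narrowing (at least 4.5 mm in) if it is bad (((horizontal distance between housing_a and nest_1 below 0.012 m and horizontal distance between gauge_tip and housing_a below 0.004 m and angle between gauge's own x axis and vertical below 0.15 rad and z of gauge_tip in the frame of housing_a below 0.008 m) or (horizontal distance between housing_b and nest_1 below 0.012 m and horizontal distance between gauge_tip and housing_b below 0.004 m and angle between gauge's own x axis and vertical below 0.15 rad and z of gauge_tip in the frame of housing_b below 0.0295 m) or (horizontal distance between housing_c and nest_1 below 0.012 m and horizontal distance between gauge_tip and housing_c below 0.004 m and angle between gauge's own x axis and vertical below 0.15 rad and z of gauge_tip in the frame of housing_c below 0.008 m))), for 0.05 s.
2. then likewise in the middle nest (((horizontal distance between housing_a and nest_2 below 0.012 m and horizontal distance between gauge_tip and housing_a below 0.004 m and angle between gauge's own x axis and vertical below 0.15 rad and z of gauge_tip in the frame of housing_a below 0.008 m) or (horizontal distance between housing_b and nest_2 below 0.012 m and horizontal distance between gauge_tip and housing_b below 0.004 m and angle between gauge's own x axis and vertical below 0.15 rad and z of gauge_tip in the frame of housing_b below 0.0295 m) or (horizontal distance between housing_c and nest_2 below 0.012 m and horizontal distance between gauge_tip and housing_c below 0.004 m and angle between gauge's own x axis and vertical below 0.15 rad and z of gauge_tip in the frame of housing_c below 0.008 m))), for 0.05 s.
3. then likewise in the right-hand nest (((horizontal distance between housing_a and nest_3 below 0.012 m and horizontal distance between gauge_tip and housing_a below 0.004 m and angle between gauge's own x axis and vertical below 0.15 rad and z of gauge_tip in the frame of housing_a below 0.008 m) or (horizontal distance between housing_b and nest_3 below 0.012 m and horizontal distance between gauge_tip and housing_b below 0.004 m and angle between gauge's own x axis and vertical below 0.15 rad and z of gauge_tip in the frame of housing_b below 0.0295 m) or (horizontal distance between housing_c and nest_3 below 0.012 m and horizontal distance between gauge_tip and housing_c below 0.004 m and angle between gauge's own x axis and vertical below 0.15 rad and z of gauge_tip in the frame of housing_c below 0.008 m))), for 0.05 s.
4. the bad housing stands in the reject bin (z of housing_b in the frame of reject_bin between 0 and 0.012 m and x of housing_b in the frame of reject_bin between -0.06 and 0.06 m and y of housing_b in the frame of reject_bin between -0.075 and 0.075 m), for 0.1 s.
5. the counter's plunger is pressed to within 1 mm of its stop (value of joint plunger above 0.007 m), for 0.02 s.
At the end, for the whole second after the job is handed in: The bad housing stands flat (0.15 rad) on the reject bin's floor; the good ones are down in nests (8 mm off centre at most); the gauge stands plug-down in the free hole, upright (0.12 rad), plug at least 24 mm deep; plunger back up (2 mm); all at rest (all of step 4 and angle between housing_b's own z axis and vertical below 0.15 rad and horizontal distance between gauge_tip and free_hole below 0.004 m and z of gauge_tip in the frame of gauge_stand below 0.016 m and angle between gauge's own x axis and vertical below 0.12 rad and ((horizontal distance between housing_a and nest_1 below 0.008 m and z of housing_a in the frame of nest_plate below 0.0105 m) or (horizontal distance between housing_a and nest_2 below 0.008 m and z of housing_a in the frame of nest_plate below 0.0105 m) or (horizontal distance between housing_a and nest_3 below 0.008 m and z of housing_a in the frame of nest_plate below 0.0105 m)) and ((horizontal distance between housing_c and nest_1 below 0.008 m and z of housing_c in the frame of nest_plate below 0.0105 m) or (horizontal distance between housing_c and nest_2 below 0.008 m and z of housing_c in the frame of nest_plate below 0.0105 m) or (horizontal distance between housing_c and nest_3 below 0.008 m and z of housing_c in the frame of nest_plate below 0.0105 m)) and linear speed of each of housing_a, housing_b, housing_c, gauge below 0.01 m/s and value of joint plunger below 0.002 m); the robot touches nothing.
It fails at once if the gauge is forced against a housing (more than 60 N) (contact force between gauge and housing_a above 60 N or contact force between gauge and housing_b above 60 N or contact force between gauge and housing_c above 60 N).
It fails at once if the bad housing is dropped into the bin from more than 50 mm (horizontal distance between housing_b and reject_bin below 0.09 m and z of housing_b in the frame of reject_bin above 0.055 m and contact force between the fingers and housing_b below 0.05 N).
It fails at once if a bystander is moved more than 30 mm (distance of any of parts_cup, tweezers, dispenser, screwdriver, calliper, small_gauge from where it was at the start of the episode above 0.03 m).
It also fails if it takes over 72 s, if anything falls off the work surface, if the arm or the gripper's body presses on something with over 40 N, if the wrist force passes 120 N, or if a joint passes its speed limit or range.

### The arm

A 6-joint arm with a two-finger parallel gripper is mounted at the origin on the work surface. World frame = base frame: x ahead of the robot, y to its left, z up, the work surface at z = 0. Lengths are in m, angles in rad, forces in N, time in s.
With the tool pointing down it reaches from about 0.3 to 0.875 m from the base axis. Payload 6.4 kg.
Tool frame: the origin (TCP) lies between the finger pads; the fingertips stand 19 mm ahead of it and the grasp point (between the pads) is the TCP (ctrl.tips_ahead is the z of the fingertips in the tool frame, in m); z points along the fingers, y is the line along which they close (so a half turn about z gives the same grasp; the last joint's range is limited). The gripper opens to 85 mm and grips with 20 to 120 N. Pads are 22 mm wide; open, the fingers measure 114 mm over their backs; the gripper's body (76 mm by 85 mm) begins 54 mm behind the grasp point. The pads swing forward as they close: fully open they stand 13 mm farther back than shut.
Start: joints at [1.059, 0.181, 1.607, -0, 1.354, -0.206], TCP at [0.173, 0.548, 0.25] pointing down, gripper open.
Joint ranges: [-2.99, 2.99], [-0.89, 2.07], [0.3, 2.58], [-1.14, 4.28], [0, 2.63], [-3.12, 3.12]. Speed limits (rad/s): [2.57, 2.57, 3.01, 3.14, 3.14, 3.14].

### API

Orientations are given as a unit quaternion [w, x, y, z].
In Python, from bench import readout, vision, ctrl gives the robot as it stands.
- The arm moves only by the tool play_rows, never from a script. Its arguments are lists of equal length, an entry for each row: "xyz": the shift along the tool's x, y, z in mm, a list of three; "rot": the turn, a rotation vector about the tool's x, y, z in rad, a list of three; "grip": the opening, from 0 (shut) to 1 (fully open). In form: {"xyz": [[x, y, z], ...], "rot": [[rx, ry, rz], ...], "grip": [grip, ...]}. A call has exactly 10 rows; each row is the pose to reach, as a shift and turn from the pose commanded when the call began, along the tool's axes at that moment; what a row does not reach only later rows make up. A row lasts 1/8 s, in which the tool goes at most 62.5 mm and 10.7 degrees, less where a joint would pass 70% of its speed; a pose out of reach is approached as far as the arm can. A call with a gripper value outside its range is refused whole. The fingers move at their own pace and stop on an object; the grip force is fixed at half the most. Time passes only in rows, so rows that repeat a pose let the fingers close, or fill a call up. It gives the time, the measured TCP pose, the force, the opening and the grip force at its end, in the units of the state.
- readout.get_obs(): the state, without advancing time (a new reading comes with each control period).
- vision.camera(name): name is "side" or "top"; returns a dict with "color" (480x640x3 uint8, red, green, blue), "depth" (480x640 float32, m along the optical axis (not along the pixel's ray), 0 where there is no reading), "camera_matrix" (3x3 intrinsics, pixels), "extrinsics" (4x4, takes a point from camera to world coordinates). Camera axes: x right, y down, z forward; pixel columns grow to the right and rows downward; lengths in m; the calibration is good to about 2 mm. A picture is of the moment at which its call begins.
- ctrl.hand_in(): hands the job in; it is judged then, once.
The state is a dict: "time_s": time; "q": joint angles; "dq": joint speeds; "joint_efforts": joint torques, N m; "eef_pos": TCP position; "eef_rot": TCP orientation; "wrist_force": force on the tool from outside, world axes, zero at the start; "torque": the same for the moment, N m; "opening": opening from 0.0 (shut) to 1.0 (fully open); "grasp_force": force on a finger pad.
Only numpy, scipy, OpenCV 4.12 (cv2) and the standard library are available. Lean on these libraries where they do the work, as an engineer would, in place of code of your own. Each camera call takes 0.05 s, during which the arm holds its last target. There are 200 camera calls.

## Working session

There is one attempt and no reset: what is moved stays moved. The work goes in short steps, Python scripts to look and compute and a tool call to move; the robot and the scene stay as the last step left them, time stands still between calls to the robot, and variables do not carry over. Pictures are saved under pics/ and viewed, at most 12 in all, crops included, and the job is handed in when it is done.

Besides the shell and the picture viewer there is one more tool, called after "Call:" by a JSON object that holds its "fn" and its "kwargs", one argument or row to a line. play_rows: Moves the arm, as the interface text tells. Its arguments: {"type":"object","properties":{"xyz":{"type":"array","items":{"type":"array","items":{"type":"number"}}},"rot":{"type":"array","items":{"type":"array","items":{"type":"number"}}},"grip":{"type":"array","items":{"type":"number"}}},"required":["xyz","rot","grip"]}

```bash
ls; mkdir -p pics; python3 - <<'E'
from bench import readout, vision, ctrl
import cv2,numpy as np,pickle
o=readout.get_obs();print(o)
for n in("top","side"):
    c=vision.camera(n);pickle.dump(c,open(f"pics/{n}0.pkl","wb"))
    cv2.imwrite(f"pics/{n}0.png",c["color"][...,::-1]);print(n,c["camera_matrix"],c["extrinsics"])
E
```

```text
pics
{'time_s': 0.0, 'q': array([ 1.05871152e+00,  1.81550784e-01,  1.60804418e+00,  4.12008586e-05,
        1.35383136e+00, -2.06258142e-01]), 'dq': array([-4.35414634e-04, -1.08901478e-04, -1.03114754e-03, -9.23485902e-05,
       -1.98166672e-04, -4.39908128e-04]), 'joint_efforts': array([ 6.96326770e-04, -4.44879341e+01, -3.51337945e+01, -1.63883615e-04,
        9.13036958e-03,  4.43673139e-05]), 'eef_pos': array([0.17279778, 0.54785009, 0.24936119]), 'eef_rot': array([-3.41095248e-04,  1.52322451e-01,  9.88330426e-01, -8.51257833e-04]), 'wrist_force': array([-0.43811761, -0.06203633, -0.42763533]), 'torque': array([-0.02050884, -0.02603541, -0.03667923]), 'grasp_force': 0.0, 'opening': 1.0019661990806417}
top [[620.84492585   0.         329.90870864]
 [  0.         620.84492585 238.56739409]
 [  0.           0.           1.        ]] [[ 1.44380111e-02 -9.96364994e-01  8.39544127e-02  3.77514939e-01]
 [-9.99864755e-01 -1.50478620e-02 -6.63579780e-03  1.23510440e-03]
 [ 7.87501105e-03 -8.38472506e-02 -9.96447501e-01  1.63635897e+00]
 [ 0.00000000e+00  0.00000000e+00  0.00000000e+00  1.00000000e+00]]
side [[491.58451949   0.         315.196574  ]
 [  0.         491.58451949 251.95877553]
 [  0.           0.           1.        ]] [[-0.99790773 -0.04316564  0.04813407  0.42485951]
 [-0.06348576  0.51330558 -0.85585451  1.2190464 ]
 [ 0.01223602 -0.85711966 -0.51497201  0.78193781]
 [ 0.          0.          0.          1.        ]]
```

View pics/top0.png

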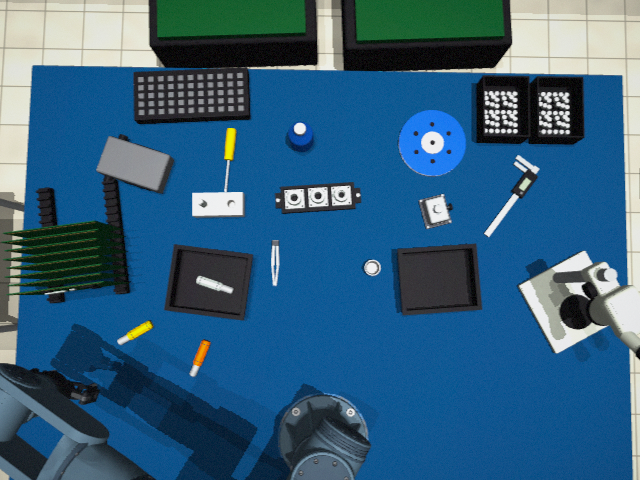

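View pics/side0.png

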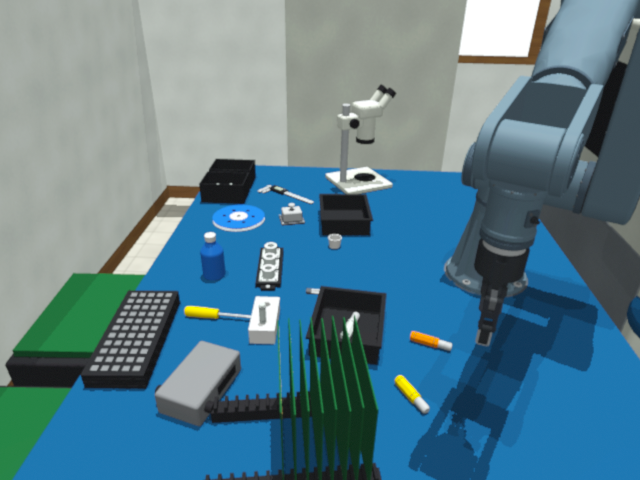

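The top view shows the kit bin at (208,282) with the gauge at (214,285), the stand at (218,204), the nests at (317,197), the counter at (436,210) and the reject bin at (440,280). Next I'll enlarge these.

```bash
cat >h.py <<'E'
import numpy as np,cv2,pickle
def crops(img,rects,out,w=400,h=300):
    # rects: (u0,v0,scale)
    t=[cv2.resize(img[v:v+int(h/s),u:u+int(w/s)],(w,h),interpolation=cv2.INTER_CUBIC) for u,v,s in rects]
    cv2.imwrite(out,np.vstack([np.hstack(t[:2]),np.hstack(t[2:])])[...,::-1])
def ray(c,u,v,z):
    K=c["camera_matrix"];E=c["extrinsics"]
    d=E[:3,:3]@np.linalg.inv(K)@[u,v,1];o=E[:3,3]
    return o+d*(z-o[2])/d[2]
def proj(c,p):
    E=np.linalg.inv(c["extrinsics"]);q=E[:3,:3]@np.array(p)+E[:3,3];q=c["camera_matrix"]@q;return q[:2]/q[2]
E
python3 - <<'E'
from h import *
c=pickle.load(open("pics/top0.pkl","rb"))
crops(c["color"],[(185,260,8),(268,172,4),(185,182,6),(410,185,8)],"pics/c1.png")
E
```

```text
(no output)
```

View pics/c1.png

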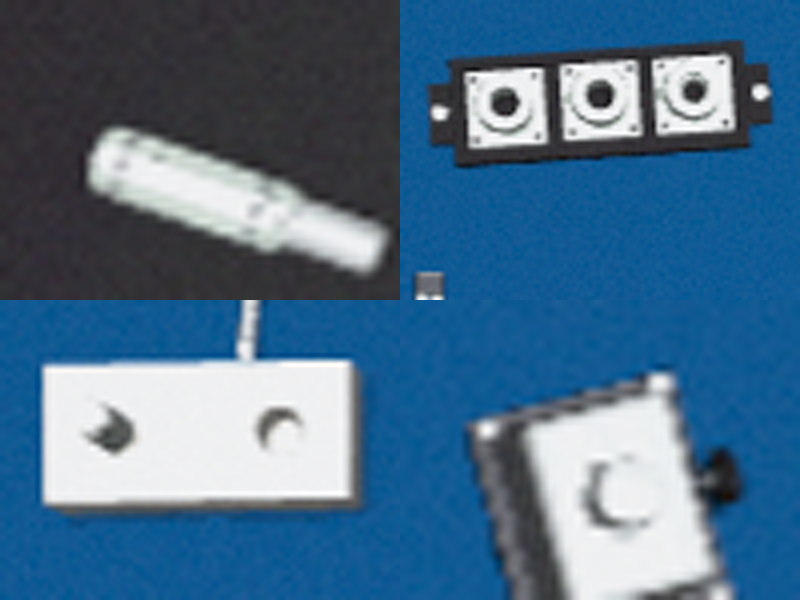

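The crop gives full-frame pixels as follows:
- Gauge: handle end (197.9,280), plug tip (232.2,291.5).
- Bore mouths: (294.2,197.5), (318,196), (341.2,195).
- Free hole: (231.8,203.7).
- Plunger: (438.8,209.1).

```bash
python3 - <<'E'
from h import *
from bench import ctrl
print([a for a in dir(ctrl) if a[0]!='_'],ctrl.tips_ahead)
np.set_printoptions(precision=4,suppress=True)
c=pickle.load(open("pics/top0.pkl","rb"))
a=ray(c,197.9,280,.016);b=ray(c,232.2,291.5,.016);d=a-b;print("gauge",a,b,np.linalg.norm(d),d/np.linalg.norm(d), "mid handle",a-.033*d/np.linalg.norm(d))
for k,(m,f) in enumerate([((105,102),(106,108)),((200,96),(200,100)),((293,92),(293.5,94))]):
    print("nest",k+1,ray(c,268+m[0]/4,172+m[1]/4,.042),ray(c,268+f[0]/4,172+f[1]/4,.016))
print("hole",ray(c,231.8,203.7,.04),"standc",ray(c,185+199/6,182+133/6,.04))
print("plunger",ray(c,438.75,209.1,.06))
for p in [(166,250),(180,245),(251,255),(243,318),(165,311)]:print("kit",ray(c,*p,.06))
for p in [(397,250),(478,245),(481,309),(401,315)]:print("rej",ray(c,*p,.06))
D=c["depth"]
# depth-based: rims, bores
for (u,v) in [(294,197),(318,196),(341,195),(232,203),(439,209)]: print(D[v-1:v+2,u-1:u+2].round(4).tolist())
# side check
s=pickle.load(open("pics/side0.pkl","rb"))
crops(s["color"],[(245,235,6),(235,290,6),(320,300,6),(270,190,6)],"pics/c2.png")
for p in [ray(c,294.25,197.5,.042),ray(c,318,196,.042),ray(c,341.2,195,.042),ray(c,231.8,203.7,.04),ray(c,438.75,209.1,.06),a,b]:print("sidepx",proj(s,p))
E
```

```text
['MotionError', 'hand_in', 'tips_ahead'] 0.019
gauge [0.4007 0.3321 0.016 ] [0.3722 0.2422 0.016 ] 0.09430504035804323 [0.3022 0.9532 0.    ] mid handle [0.3908 0.3007 0.016 ]
nest 1 [0.6172 0.0845 0.042 ] [0.6171 0.0851 0.016 ]
nest 2 [0.6221 0.0231 0.042 ] [0.6234 0.0234 0.016 ]
nest 3 [ 0.6256 -0.0371  0.042 ] [ 0.6284 -0.0381  0.016 ]
hole [0.5988 0.2459 0.04  ] standc [0.597  0.2812 0.04  ]
plunger [ 0.5903 -0.287   0.06  ]
kit [0.4749 0.4064 0.06  ]
kit [0.4882 0.3714 0.06  ]
kit [0.4654 0.1905 0.06  ]
kit [0.3063 0.2067 0.06  ]
kit [0.321  0.4033 0.06  ]
rej [ 0.4837 -0.1805  0.06  ]
rej [ 0.4996 -0.3872  0.06  ]
rej [ 0.3374 -0.3939  0.06  ]
rej [ 0.3194 -0.1915  0.06  ]
[[1.639299988746643, 1.6407999992370605, 1.6354000568389893], [1.6403000354766846, 1.6360000371932983, 1.6394000053405762], [1.6469000577926636, 1.6353000402450562, 1.6365000009536743]]
[[1.6437000036239624, 1.639299988746643, 1.6413999795913696], [1.6448999643325806, 1.6376999616622925, 1.6430000066757202], [1.645400047302246, 1.6431000232696533, 1.6409000158309937]]
[[1.6389000415802002, 1.6385999917984009, 1.645300030708313], [1.6395000219345093, 1.6437000036239624, 1.6476999521255493], [1.6361000537872314, 1.6456999778747559, 1.6411999464035034]]
[[1.6411999464035034, 1.6385999917984009, 1.6476000547409058], [1.632200002670288, 1.6399999856948853, 1.6363999843597412], [1.6361000537872314, 1.6376999616622925, 1.6476999521255493]]
[[1.5879000425338745, 1.591599941253662, 1.5857000350952148], [1.5957000255584717, 1.5928000211715698, 1.5889999866485596], [1.5923999547958374, 1.5844999551773071, 1.5884000062942505]]
sidepx [268.6255 267.6875]
sidepx [270.0269 256.0624]
sidepx [271.7061 245.5201]
sidepx [266.6321 303.7661]
sidepx [292.1277 204.4089]
sidepx [345.4831 338.2459]
sidepx [357.2901 314.9554]
```

View pics/c2.png

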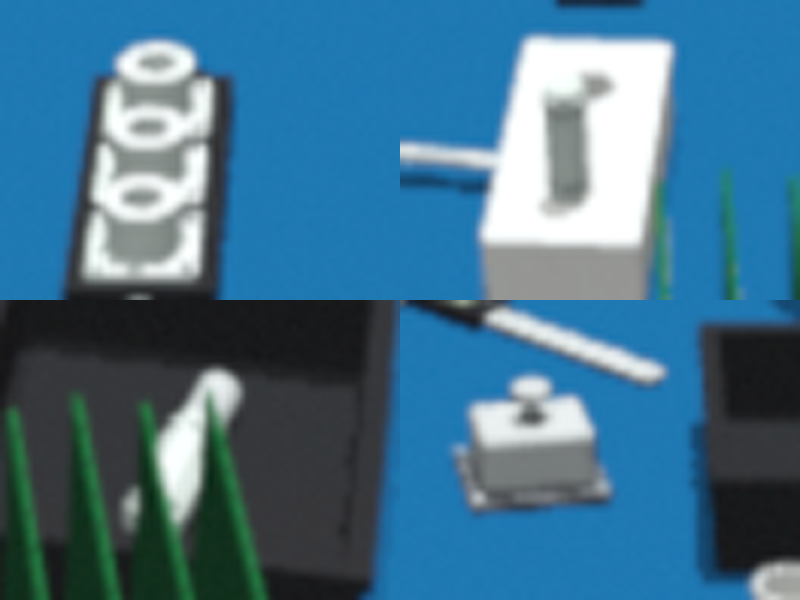

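Side view: the bore mouths (268.8,267.7), (269.3,256.3) and (271,245.5) and the plunger (291.7,204.6) match the reprojected positions to within about 1.5 mm. I'll move over the gauge, turned to grasp it.

Call:
{"fn": "play_rows", "kwargs": {
  "xyz": [
    [-31, -17, 11],
    [-63, -35, 22],
    [-94, -52, 33],
    [-125, -69, 44],
    [-157, -86, 56],
    [-188, -103, 67],
    [-219, -121, 78],
    [-250, -138, 89],
    [-282, -155, 100],
    [-282, -155, 100]
  ],
  "rot": [
    [0, 0, 0.175],
    [0, 0, 0.35],
    [0, 0, 0.524],
    [0, 0, 0.7],
    [0, 0, 0.873],
    [0, 0, 1.047],
    [0, 0, 1.222],
    [0, 0, 1.396],
    [0, 0, 1.571],
    [0, 0, 1.571]
  ],
  "grip": [0.7, 0.7, 0.7, 0.7, 0.7, 0.7, 0.7, 0.7, 0.7, 0.7]
}}

```text
time_s: 1.35
eef_pos: [0.396, 0.3138, 0.1492]
eef_rot: [-0.0, 0.808, 0.589, -0.001]
wrist_force: [-0.1, 0.7, 0.4]
opening: 0.701
grasp_force: 0.0
```

```bash
cat >>h.py <<'E'
from scipy.spatial.transform import Rotation as Ro
def st():
    from bench import readout
    np.set_printoptions(precision=4,suppress=True)
    o=readout.get_obs();R=Ro.from_quat(np.array(o['eef_rot'])[[1,2,3,0]])
    print('t',o['time_s'],'q',o['q'],'p',o['eef_pos'],'open',round(o['opening'],3),'gf',o['grasp_force'],'wf',o['wrist_force']);print('R',R.as_matrix().tolist().__repr__() if 0 else R.as_matrix())
    return o,R
def to(R,p,tgt,Rt=None):
    print('xyz mm',R.inv().apply(np.array(tgt)-p)*1000, 'rot',(R.inv()*Rt).as_rotvec() if Rt is not None else '')
E
python3 -c "
from h import *
o,R=st();to(R,o['eef_pos'],[.395,.315,.026])"
```

```text
t 1.35 q [ 0.435   0.1463  1.8677 -0.0004  1.1298  0.7451] p [0.396  0.3138 0.1492] open 0.701 gf 0.0 wf [-0.115   0.723   0.3808]
R [[ 0.305   0.9524 -0.0018]
 [ 0.9524 -0.305  -0.0012]
 [-0.0017 -0.0014 -1.    ]]
xyz mm [  1.0434  -1.1738 123.1548] rot
```

Call:
{"fn": "play_rows", "kwargs": {
  "xyz": [
    [1, -1, 25],
    [1, -1, 50],
    [1, -1, 75],
    [1, -1, 95],
    [1, -1, 110],
    [1, -1, 118],
    [1, -1, 122],
    [1, -1, 122],
    [1, -1, 122],
    [1, -1, 122]
  ],
  "rot": [
    [0, 0, 0],
    [0, 0, 0],
    [0, 0, 0],
    [0, 0, 0],
    [0, 0, 0],
    [0, 0, 0],
    [0, 0, 0],
    [0, 0, 0],
    [0, 0, 0],
    [0, 0, 0]
  ],
  "grip": [0.7, 0.7, 0.7, 0.7, 0.7, 0.7, 0.7, 0.7, 0, 0]
}}

```text
time_s: 2.6
eef_pos: [0.3952, 0.3171, 0.0288]
eef_rot: [0.0, 0.807, 0.591, 0.001]
wrist_force: [0.4, -0.4, 1.2]
opening: 0.277
grasp_force: 0.4
```

Call:
{"fn": "play_rows", "kwargs": {
  "xyz": [
    [0, 0, 0],
    [0, 0, 0],
    [0, 0, -10],
    [0, 0, -30],
    [0, 0, -60],
    [0, 0, -95],
    [0, 0, -130],
    [0, 0, -165],
    [0, 0, -200],
    [0, 0, -200]
  ],
  "rot": [
    [0, 0, 0],
    [0, 0, 0],
    [0, 0, 0],
    [0, 0, 0],
    [0, 0, 0],
    [0, 0, 0],
    [0, 0, 0],
    [0, 0, 0],
    [0, 0, 0],
    [0.1, 0, 0]
  ],
  "grip": [0, 0, 0, 0, 0, 0, 0, 0, 0, 0]
}}

```text
time_s: 3.85
eef_pos: [0.3951, 0.3183, 0.2324]
eef_rot: [-0.04, 0.805, 0.591, -0.027]
wrist_force: [0.9, -0.9, -1.8]
opening: 0.239
grasp_force: 57.6
```

```bash
python3 -c "
from h import *
o,R=st()"
```

```text
t 3.85 q [0.4032 0.0827 1.7573 0.0679 1.3729 0.6909] p [0.3951 0.3183 0.2324] open 0.239 gf 57.597670625837054 wf [ 0.8824 -0.9055 -1.7567]
R [[ 0.299   0.9499 -0.091 ]
 [ 0.9542 -0.2972  0.0334]
 [ 0.0047 -0.0969 -0.9953]]
```

```bash
cat >>h.py <<'E'
def Rh(h,tilt=0):
    d=np.array([np.cos(h),np.sin(h),0]);x=np.array([0,0,1.]);return Ro.from_matrix(np.column_stack([x,np.cross(d,x),d]))
E
python3 -c "
from h import *
o,R=st()
f=np.array([np.cos(.35)*np.sin(1.84),np.sin(.35)*np.sin(1.84),np.cos(1.84)])
for h in (1.3,1.6,1.9):
  rv=(R.inv()*Rh(h)).as_rotvec();print(h,rv,np.linalg.norm(rv))
  print([round(float(np.arccos((R*Ro.from_rotvec(rv*k/5)).as_matrix()[:,2]@f)),2) for k in range(6)])
to(R,o['eef_pos'],[.45,.28,.3])"
```

```text
t 3.85 q [0.4032 0.0827 1.7573 0.0679 1.3729 0.6909] p [0.3951 0.3183 0.2324] open 0.239 gf 57.597670625837054 wf [ 0.8824 -0.9055 -1.7567]
R [[ 0.299   0.9499 -0.091 ]
 [ 0.9542 -0.2972  0.0334]
 [ 0.0047 -0.0969 -0.9953]]
1.3 [-0.0505  1.563  -0.1017] 1.56712293250907
[1.38, 1.19, 1.04, 0.95, 0.92, 0.98]
1.6 [ 0.1855  1.533  -0.3347] 1.5799988812056782
[1.38, 1.24, 1.15, 1.13, 1.17, 1.26]
1.9 [ 0.4207  1.4774 -0.5645] 1.6365532281821153
[1.38, 1.29, 1.27, 1.31, 1.41, 1.55]
xyz mm [-19.7605  57.0105 -73.5922] rot
```

Call:
{"fn": "play_rows", "kwargs": {
  "xyz": [
    [-2, 6, -8],
    [-4, 13, -16],
    [-7, 19, -24],
    [-9, 25, -33],
    [-11, 32, -41],
    [-13, 38, -49],
    [-15, 44, -57],
    [-18, 51, -65],
    [-20, 57, -74],
    [-20, 57, -74]
  ],
  "rot": [
    [-0.006, 0.174, -0.011],
    [-0.011, 0.347, -0.023],
    [-0.017, 0.521, -0.034],
    [-0.022, 0.695, -0.045],
    [-0.028, 0.868, -0.057],
    [-0.034, 1.042, -0.068],
    [-0.039, 1.216, -0.079],
    [-0.045, 1.389, -0.09],
    [-0.05, 1.563, -0.102],
    [-0.05, 1.563, -0.102]
  ],
  "grip": [0, 0, 0, 0, 0, 0, 0, 0, 0, 0]
}}

```text
time_s: 5.1
eef_pos: [0.4496, 0.2781, 0.2939]
eef_rot: [-0.429, 0.567, 0.425, 0.56]
wrist_force: [-0.5, 0.5, -1.8]
opening: 0.232
grasp_force: 57.7
```

```bash
python3 -c "
from h import *
o,R=st()
to(R,o['eef_pos'],[.60,.0855,.26],Rh(.3))"
```

```text
t 5.1 q [-0.354   0.1899  2.2502  1.5056  1.6186 -0.8605] p [0.4496 0.2781 0.2939] open 0.232 gf 57.70608456555237 wf [-0.4782  0.4683 -1.7773]
R [[ 0.0117  0.9628  0.27  ]
 [ 0.0025 -0.27    0.9629]
 [ 0.9999 -0.0106 -0.0055]]
xyz mm [ -32.5954  197.2101 -144.677 ] rot [-0.9974  0.0103 -0.0069]
```

Call:
{"fn": "play_rows", "kwargs": {
  "xyz": [
    [-4, 22, -16],
    [-8, 44, -32],
    [-13, 66, -48],
    [-18, 88, -64],
    [-22, 110, -80],
    [-26, 132, -97],
    [-31, 154, -113],
    [-36, 176, -129],
    [-45, 197, -145],
    [-55, 197, -145]
  ],
  "rot": [
    [-0.11, 0, 0],
    [-0.22, 0, 0],
    [-0.33, 0, 0],
    [-0.44, 0, 0],
    [-0.55, 0, 0],
    [-0.66, 0, 0],
    [-0.77, 0, 0],
    [-0.88, 0.01, 0],
    [-0.997, 0.01, -0.007],
    [-0.997, 0.01, -0.007]
  ],
  "grip": [0, 0, 0, 0, 0, 0, 0, 0, 0, 0]
}}

```text
time_s: 6.35
eef_pos: [0.6006, 0.0872, 0.2434]
eef_rot: [-0.106, 0.695, 0.109, 0.702]
wrist_force: [-0.4, 0.5, -1.4]
opening: 0.239
grasp_force: 57.9
```

```bash
python3 -c "
from h import *
from bench import vision
o,R=st()
to(R,o['eef_pos'],[.617-.011*np.cos(.3),.0847-.011*np.sin(.3),.15],Rh(.3))
T=vision.camera('top');S=vision.camera('side')
pickle.dump((T,S),open('pics/a.pkl','wb'))
p=o['eef_pos'];M=R.as_matrix()
for k in(-.080,-.05,.016):
  q=p+M[:,0]*k+M[:,2]*.011;print(k,q,proj(T,q),proj(S,q))
im=np.hstack([cv2.resize(T['color'][150:270,240:340],(400,480),interpolation=cv2.INTER_CUBIC),cv2.resize(S['color'][140:290,210:335],(400,480),interpolation=cv2.INTER_CUBIC)])
cv2.imwrite('pics/a.png',im[...,::-1])"
```

```text
t 6.35 q [-0.3932  0.2838  2.363   2.3827  1.2073 -1.2435] p [0.6006 0.0872 0.2434] open 0.239 gf 57.89900388917886 wf [-0.3987  0.4705 -1.4056]
R [[-0.0103  0.3006  0.9537]
 [ 0.0026 -0.9537  0.3007]
 [ 0.9999  0.0055  0.0091]]
xyz mm [-93.453    6.73     3.0144] rot [-0.0054 -0.0091  0.0055]
-0.08 [0.6119 0.0903 0.1635] [289.2894 192.0386] [268.6036 230.1526]
-0.05 [0.6116 0.0904 0.1935] [288.5212 190.1419] [268.2954 220.0178]
0.016 [0.611  0.0905 0.2595] [286.7148 185.6822] [267.5905 196.8304]
```

View pics/a.png

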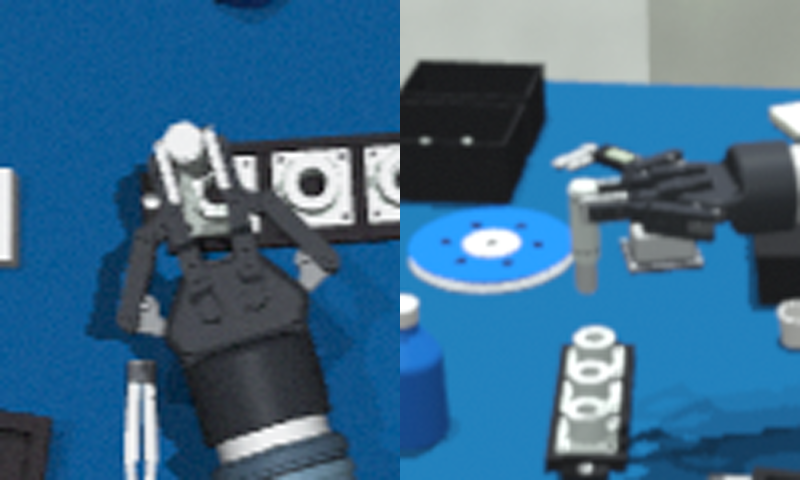

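Side crop: the gauge tip is at (586,291) and hangs upright in the grip, with its top at (583,184). Both agree with prediction to within 1–2 px. I'll lower it to just above bore 1.

Call:
{"fn": "play_rows", "kwargs": {
  "xyz": [
    [-12, 2, 0.3],
    [-28, 3, 0.6],
    [-44, 5, 1],
    [-60, 6.9, 1.4],
    [-76, 6.9, 1.4],
    [-92, 6.9, 1.4],
    [-104, 6.9, 1.4],
    [-111, 6.9, 1.4],
    [-111, 6.9, 1.4],
    [-111, 6.9, 1.4]
  ],
  "rot": [
    [-0.005, -0.009, 0.0055],
    [-0.005, -0.009, 0.0055],
    [-0.005, -0.009, 0.0055],
    [-0.005, -0.009, 0.0055],
    [-0.005, -0.009, 0.0055],
    [-0.005, -0.009, 0.0055],
    [-0.005, -0.009, 0.0055],
    [-0.005, -0.009, 0.0055],
    [-0.005, -0.009, 0.0055],
    [-0.005, -0.009, 0.0055]
  ],
  "grip": [0, 0, 0, 0, 0, 0, 0, 0, 0, 0]
}}

```text
time_s: 7.7
eef_pos: [0.6045, 0.0792, 0.1307]
eef_rot: [-0.105, 0.7, 0.104, 0.699]
wrist_force: [0.2, -0.1, -0.5]
opening: 0.242
grasp_force: 57.8
```

```bash
python3 -c "
from h import *
from bench import vision
o,R=st()
T=vision.camera('top');S=vision.camera('side')
pickle.dump((T,S),open('pics/b.pkl','wb'))
p=o['eef_pos'];M=R.as_matrix()
for k in(-.080,-.05,.016):
  q=p+M[:,0]*k+M[:,2]*.0125;print(k,q,proj(T,q),proj(S,q))
im=np.hstack([cv2.resize(T['color'][160:220,268:318],(400,480),interpolation=cv2.INTER_CUBIC),cv2.resize(S['color'][220:280,245:295],(400,480),interpolation=cv2.INTER_CUBIC)])
cv2.imwrite('pics/b.png',im[...,::-1])"
```

```text
t 7.7 q [-0.406   0.6858  2.2573  2.4292  1.4176 -1.4395] p [0.6045 0.0792 0.1307] open 0.242 gf 57.849724548041195 wf [ 0.2476 -0.062  -0.5082]
R [[ 0.0026  0.292   0.9564]
 [-0.0013 -0.9564  0.292 ]
 [ 1.     -0.002  -0.0021]]
-0.08 [0.6162 0.083  0.0506] [294.6679 197.3751] [268.9345 264.78  ]
-0.05 [0.6163 0.083  0.0806] [294.1063 195.5656] [268.5105 255.5043]
0.016 [0.6165 0.0829 0.1466] [292.7924 191.3316] [267.5425 234.329 ]
```

View pics/b.png

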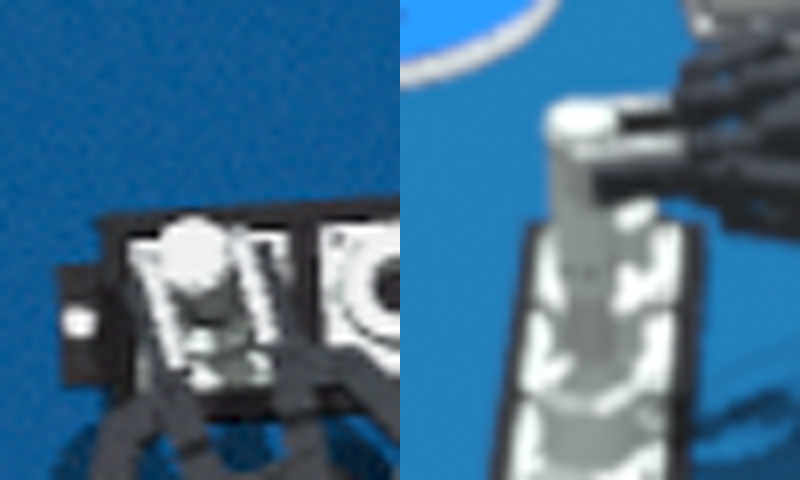

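Call:
{"fn": "play_rows", "kwargs": {
  "xyz": [
    [0, -0.5, 0.7],
    [-4, -0.5, 0.7],
    [-7, -0.5, 0.7],
    [-9, -0.5, 0.7],
    [-10.5, -0.5, 0.7],
    [-12, -0.5, 0.7],
    [-13.5, -0.5, 0.7],
    [-15, -0.5, 0.7],
    [-16.5, -0.5, 0.7],
    [-16.5, -0.5, 0.7]
  ],
  "rot": [
    [0, 0.003, 0],
    [0, 0.003, 0],
    [0, 0.003, 0],
    [0, 0.003, 0],
    [0, 0.003, 0],
    [0, 0.003, 0],
    [0, 0.003, 0],
    [0, 0.003, 0],
    [0, 0.003, 0],
    [0, 0.003, 0]
  ],
  "grip": [0, 0, 0, 0, 0, 0, 0, 0, 0, 0]
}}

```text
time_s: 9.05
eef_pos: [0.6048, 0.08, 0.1133]
eef_rot: [-0.105, 0.7, 0.103, 0.699]
wrist_force: [0.1, 0.6, -1.1]
opening: 0.238
grasp_force: 57.7
```

```bash
python3 -c "
from h import *
o,R=st();print(o['torque'],R.as_rotvec())"
```

```text
t 9.05 q [-0.403   0.7467  2.2346  2.4361  1.4477 -1.4646] p [0.6048 0.08   0.1133] open 0.238 gf 57.687175750652386 wf [ 0.08    0.6467 -1.1389]
R [[ 0.0013  0.2917  0.9565]
 [-0.0022 -0.9565  0.2917]
 [ 1.     -0.0025 -0.0006]]
[-0.1587  0.6191  0.0892] [-2.0623 -0.3048 -2.0603]
```

Call:
{"fn": "play_rows", "kwargs": {
  "xyz": [
    [-0.5, 0, 0],
    [-1, 0, 0],
    [-1.5, 0, 0],
    [-2, 0, 0],
    [-2.5, 0, 0],
    [-3, 0, 0],
    [-3.5, 0, 0],
    [-4, 0, 0],
    [-4, 0, 0],
    [-4, 0, 0]
  ],
  "rot": [
    [0, 0, 0],
    [0, 0, 0],
    [0, 0, 0],
    [0, 0, 0],
    [0, 0, 0],
    [0, 0, 0],
    [0, 0, 0],
    [0, 0, 0],
    [0, 0, 0],
    [0, 0, 0]
  ],
  "grip": [0, 0, 0, 0, 0, 0, 0, 0, 0, 0]
}}

```text
time_s: 10.3
eef_pos: [0.6049, 0.08, 0.1097]
eef_rot: [-0.105, 0.699, 0.104, 0.699]
wrist_force: [-0.7, 0.7, -0.8]
opening: 0.238
grasp_force: 57.7
```

Call:
{"fn": "play_rows", "kwargs": {
  "xyz": [
    [-0.5, 0, 0],
    [-1, 0, 0],
    [-1.5, 0, 0],
    [-2, 0, 0],
    [-2.5, 0, 0],
    [-3, 0, 0],
    [-3, 0, 0],
    [-3, 0, 0],
    [-3, 0, 0],
    [-3, 0, 0]
  ],
  "rot": [
    [0, 0, 0],
    [0, 0, 0],
    [0, 0, 0],
    [0, 0, 0],
    [0, 0, 0],
    [0, 0, 0],
    [0, 0, 0],
    [0, 0, 0],
    [0, 0, 0],
    [0, 0, 0]
  ],
  "grip": [0, 0, 0, 0, 0, 0, 0, 0, 0, 0]
}}

```text
time_s: 11.55
eef_pos: [0.6049, 0.08, 0.1067]
eef_rot: [-0.105, 0.699, 0.104, 0.699]
wrist_force: [0.5, 0.8, -0.4]
opening: 0.238
grasp_force: 57.8
```

Call:
{"fn": "play_rows", "kwargs": {
  "xyz": [
    [-2, 0, 0],
    [-4, 0, 0],
    [-6, 0, 0],
    [-8, 0, 0],
    [-9.5, 0, 0],
    [-10.5, 0, 0],
    [-11, 0, 0],
    [-11.5, 0, 0],
    [-12, 0, 0],
    [-12, 0, 0]
  ],
  "rot": [
    [0, 0, 0],
    [0, 0, 0],
    [0, 0, 0],
    [0, 0, 0],
    [0, 0, 0],
    [0, 0, 0],
    [0, 0, 0],
    [0, 0, 0],
    [0, 0, 0],
    [0, 0, 0]
  ],
  "grip": [0, 0, 0, 0, 0, 0, 0, 0, 0, 0]
}}

```text
time_s: 12.8
eef_pos: [0.6049, 0.08, 0.0948]
eef_rot: [-0.105, 0.699, 0.104, 0.699]
wrist_force: [0.7, -0.2, -0.8]
opening: 0.239
grasp_force: 57.8
```

Call:
{"fn": "play_rows", "kwargs": {
  "xyz": [
    [-0.4, 0, 0],
    [-0.8, 0, 0],
    [-1.2, 0, 0],
    [-1.5, 0, 0],
    [-1.8, 0, 0],
    [-2, 0, 0],
    [-2, 0, 0],
    [-2, 0, 0],
    [-2, 0, 0],
    [-2, 0, 0]
  ],
  "rot": [
    [0, 0, 0],
    [0, 0, 0],
    [0, 0, 0],
    [0, 0, 0],
    [0, 0, 0],
    [0, 0, 0],
    [0, 0, 0],
    [0, 0, 0],
    [0, 0, 0],
    [0, 0, 0]
  ],
  "grip": [0, 0, 0, 0, 0, 0, 0, 0, 0, 0]
}}

```text
time_s: 14.05
eef_pos: [0.6049, 0.0801, 0.0928]
eef_rot: [-0.105, 0.699, 0.104, 0.699]
wrist_force: [-0.0, 0.1, -0.7]
opening: 0.24
grasp_force: 57.8
```

```bash
python3 -c "
from h import *
from bench import vision
o,R=st()
T=vision.camera('top');S=vision.camera('side')
pickle.dump((T,S),open('pics/c.pkl','wb'))
p=o['eef_pos'];M=R.as_matrix()
for k in(-.050,-.05,.016):
  q=p+M[:,0]*k+M[:,2]*.0125;print(k,q,proj(T,q),proj(S,q))
im=np.hstack([cv2.resize(T['color'][160:220,268:318],(400,480),interpolation=cv2.INTER_CUBIC),cv2.resize(S['color'][220:280,245:295],(400,480),interpolation=cv2.INTER_CUBIC)])
cv2.imwrite('pics/c.png',im[...,::-1])"
```

```text
t 14.05 q [-0.4028  0.8159  2.2064  2.4391  1.4799 -1.4917] p [0.6049 0.0801 0.0928] open 0.24 gf 57.816708801619825 wf [-0.0388  0.1138 -0.6801]
R [[ 0.0003  0.2919  0.9565]
 [-0.0021 -0.9564  0.2919]
 [ 1.     -0.0021  0.0004]]
-0.05 [0.6168 0.0838 0.0428] [294.5049 197.6069] [268.7899 267.3238]
-0.05 [0.6168 0.0838 0.0428] [294.5049 197.6069] [268.7899 267.3238]
0.016 [0.6168 0.0837 0.1088] [293.2611 193.6246] [267.9016 246.7422]
```

View pics/c.png

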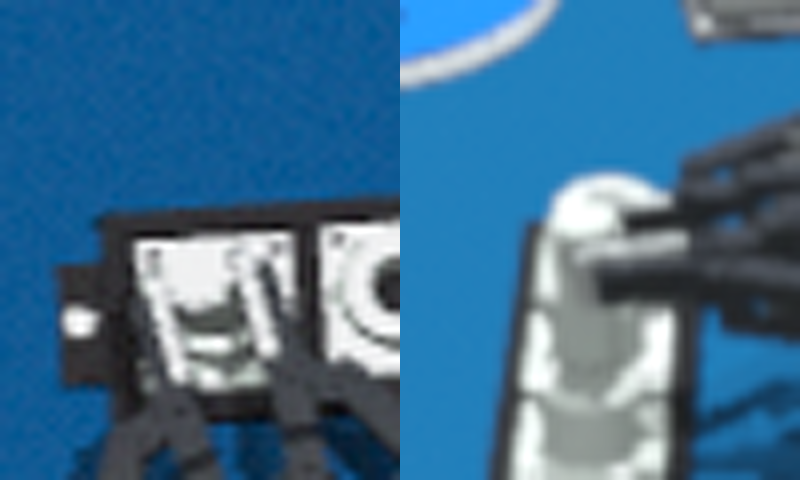

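The side crop shows the handle's shoulder nearly on the housing mouth at about (590,395). I'll nudge it down once more to feel the shoulder.

Call:
{"fn": "play_rows", "kwargs": {
  "xyz": [
    [-0.3, 0, 0],
    [-0.6, 0, 0],
    [-0.9, 0, 0],
    [-1.2, 0, 0],
    [-1.4, 0, 0],
    [-1.4, 0, 0],
    [-1.4, 0, 0],
    [-1.4, 0, 0],
    [-1.4, 0, 0],
    [-1.4, 0, 0]
  ],
  "rot": [
    [0, 0, 0],
    [0, 0, 0],
    [0, 0, 0],
    [0, 0, 0],
    [0, 0, 0],
    [0, 0, 0],
    [0, 0, 0],
    [0, 0, 0],
    [0, 0, 0],
    [0, 0, 0]
  ],
  "grip": [0, 0, 0, 0, 0, 0, 0, 0, 0, 0]
}}

```text
time_s: 15.4
eef_pos: [0.6049, 0.08, 0.0915]
eef_rot: [-0.105, 0.699, 0.104, 0.699]
wrist_force: [1.7, 0.9, -0.2]
opening: 0.237
grasp_force: 57.7
```

Call:
{"fn": "play_rows", "kwargs": {
  "xyz": [
    [-0.3, 0, 0],
    [-0.6, 0, 0],
    [-0.9, 0, 0],
    [-1.2, 0, 0],
    [-1.5, 0, 0],
    [-1.5, 0, 0],
    [-1.5, 0, 0],
    [-1.5, 0, 0],
    [-1.5, 0, 0],
    [-1.5, 0, 0]
  ],
  "rot": [
    [0, 0, 0],
    [0, 0, 0],
    [0, 0, 0],
    [0, 0, 0],
    [0, 0, 0],
    [0, 0, 0],
    [0, 0, 0],
    [0, 0, 0],
    [0, 0, 0],
    [0, 0, 0]
  ],
  "grip": [0, 0, 0, 0, 0, 0, 0, 0, 0, 0]
}}

```text
time_s: 16.65
eef_pos: [0.6049, 0.0801, 0.0899]
eef_rot: [-0.105, 0.699, 0.104, 0.699]
wrist_force: [1.6, 1.2, 0.4]
opening: 0.238
grasp_force: 57.7
```

Call:
{"fn": "play_rows", "kwargs": {
  "xyz": [
    [15, 0, 0],
    [32, 0, 0],
    [44, 0, 0],
    [46, 15, -3],
    [46, 30, -6.3],
    [46, 45, -9.5],
    [46, 57.9, -12.2],
    [38, 57.9, -12.2],
    [33, 57.9, -12.2],
    [33, 57.9, -12.2]
  ],
  "rot": [
    [0, 0, 0],
    [0, 0, 0],
    [0, 0, 0],
    [-0.05, 0, 0],
    [-0.1, 0, 0],
    [-0.15, 0, 0],
    [-0.2, 0, 0],
    [-0.2, 0, 0],
    [-0.2, 0, 0],
    [-0.2, 0, 0]
  ],
  "grip": [0, 0, 0, 0, 0, 0, 0, 0, 0, 0]
}}

```text
time_s: 17.9
eef_pos: [0.6099, 0.0213, 0.1218]
eef_rot: [-0.035, 0.707, 0.033, 0.706]
wrist_force: [-0.1, -0.2, -0.8]
opening: 0.238
grasp_force: 58.1
```

```bash
python3 -c "
from h import *
o,R=st()
q=np.array(o['eef_pos'])+R.as_matrix()@[-.078,0,.0125];print('tip',q)
to(R,o['eef_pos'],[.6102,.0211,o['eef_pos'][2]],Rh(.1))"
```

```text
t 17.9 q [-0.4125  0.7168  2.2592  2.6263  1.425  -1.4866] p [0.6099 0.0213 0.1218] open 0.238 gf 58.05505139615775 wf [-0.108  -0.2297 -0.765 ]
R [[ 0.0017  0.0966  0.9953]
 [-0.0027 -0.9953  0.0966]
 [ 1.     -0.0029 -0.0015]]
tip [0.6222 0.0227 0.0437]
xyz mm [0.0012 0.2481 0.3044] rot [ 0.0032  0.0015 -0.0029]
```

Call:
{"fn": "play_rows", "kwargs": {
  "xyz": [
    [-1, 0.2, 0.3],
    [-2, 0.2, 0.3],
    [-3, 0.2, 0.3],
    [-4, 0.2, 0.3],
    [-5, 0.2, 0.3],
    [-6, 0.2, 0.3],
    [-7, 0.2, 0.3],
    [-7.5, 0.2, 0.3],
    [-7.5, 0.2, 0.3],
    [-7.5, 0.2, 0.3]
  ],
  "rot": [
    [0, 0.002, -0.002],
    [0, 0.002, -0.002],
    [0, 0.002, -0.002],
    [0, 0.002, -0.002],
    [0, 0.002, -0.002],
    [0, 0.002, -0.002],
    [0, 0.002, -0.002],
    [0, 0.002, -0.002],
    [0, 0.002, -0.002],
    [0, 0.002, -0.002]
  ],
  "grip": [0, 0, 0, 0, 0, 0, 0, 0, 0, 0]
}}

```text
time_s: 19.15
eef_pos: [0.6103, 0.0209, 0.1148]
eef_rot: [-0.034, 0.706, 0.034, 0.707]
wrist_force: [0.3, 0.8, -1.3]
opening: 0.235
grasp_force: 57.9
```

Call:
{"fn": "play_rows", "kwargs": {
  "xyz": [
    [-1, 0, 0],
    [-2, 0, 0],
    [-3, 0, 0],
    [-4, 0, 0],
    [-4.5, 0, 0],
    [-5, 0, 0],
    [-5.5, 0, 0],
    [-6, 0, 0],
    [-6.5, 0, 0],
    [-6.5, 0, 0]
  ],
  "rot": [
    [0, 0, 0],
    [0, 0, 0],
    [0, 0, 0],
    [0, 0, 0],
    [0, 0, 0],
    [0, 0, 0],
    [0, 0, 0],
    [0, 0, 0],
    [0, 0, 0],
    [0, 0, 0]
  ],
  "grip": [0, 0, 0, 0, 0, 0, 0, 0, 0, 0]
}}

```text
time_s: 20.4
eef_pos: [0.6105, 0.0209, 0.1087]
eef_rot: [-0.034, 0.706, 0.034, 0.707]
wrist_force: [-0.1, 0.3, -1.0]
opening: 0.234
grasp_force: 57.9
```

Call:
{"fn": "play_rows", "kwargs": {
  "xyz": [
    [-0.5, 0, 0],
    [-1, 0, 0],
    [-1.5, 0, 0],
    [-2, 0, 0],
    [-2.5, 0, 0],
    [-3, 0, 0],
    [-3.5, 0, 0],
    [-4, 0, 0],
    [-4, 0, 0],
    [-4, 0, 0]
  ],
  "rot": [
    [0, 0, 0],
    [0, 0, 0],
    [0, 0, 0],
    [0, 0, 0],
    [0, 0, 0],
    [0, 0, 0],
    [0, 0, 0],
    [0, 0, 0],
    [0, 0, 0],
    [0, 0, 0]
  ],
  "grip": [0, 0, 0, 0, 0, 0, 0, 0, 0, 0]
}}

```text
time_s: 21.65
eef_pos: [0.6105, 0.0209, 0.1047]
eef_rot: [-0.034, 0.706, 0.034, 0.707]
wrist_force: [1.0, 1.3, -0.2]
opening: 0.24
grasp_force: 57.9
```

Call:
{"fn": "play_rows", "kwargs": {
  "xyz": [
    [-2, 0, 0],
    [-4, 0, 0],
    [-6, 0, 0],
    [-8, 0, 0],
    [-10, 0, 0],
    [-12, 0, 0],
    [-13, 0, 0],
    [-14, 0, 0],
    [-15, 0, 0],
    [-15, 0, 0]
  ],
  "rot": [
    [0, 0, 0],
    [0, 0, 0],
    [0, 0, 0],
    [0, 0, 0],
    [0, 0, 0],
    [0, 0, 0],
    [0, 0, 0],
    [0, 0, 0],
    [0, 0, 0],
    [0, 0, 0]
  ],
  "grip": [0, 0, 0, 0, 0, 0, 0, 0, 0, 0]
}}

```text
time_s: 22.9
eef_pos: [0.6106, 0.0209, 0.0898]
eef_rot: [-0.034, 0.706, 0.034, 0.707]
wrist_force: [0.9, 1.0, 0.3]
opening: 0.235
grasp_force: 57.8
```

```bash
python3 -c "
from h import *
o,R=st()
b=np.array(o['eef_pos'])+R.as_matrix()@[0,0,.0125];print('bore2',b)
t=b+np.array([.0045,-.0608,0])
d=Rh(-.05).as_matrix()[:,2]
to(R,o['eef_pos'],t-.0125*d,Rh(-.05));print(t-.0125*d)"
```

```text
t 22.9 q [-0.4123  0.8286  2.2133  2.631   1.4859 -1.522 ] p [0.6106 0.0209 0.0898] open 0.235 gf 57.76819251012057 wf [0.9341 1.0432 0.2585]
R [[-0.0021  0.0961  0.9954]
 [-0.0003 -0.9954  0.0961]
 [ 1.     -0.0001  0.0021]]
bore2 [0.623  0.0221 0.0898]
xyz mm [ 0.0358 59.1293 -1.2309] rot [-0.1463 -0.0021 -0.0003]
[ 0.615  -0.0381  0.0898]
```

Call:
{"fn": "play_rows", "kwargs": {
  "xyz": [
    [15, 0, 0],
    [32, 0, 0],
    [44, 0, 0],
    [46, 15, -0.3],
    [46, 30, -0.6],
    [46, 45, -0.9],
    [46, 59, -1.2],
    [38, 59, -1.2],
    [33, 59, -1.2],
    [33, 59, -1.2]
  ],
  "rot": [
    [0, 0, 0],
    [0, 0, 0],
    [0, 0, 0],
    [-0.04, 0, 0],
    [-0.08, 0, 0],
    [-0.12, 0, 0],
    [-0.146, 0, 0],
    [-0.146, 0, 0],
    [-0.146, 0, 0],
    [-0.146, 0, 0]
  ],
  "grip": [0, 0, 0, 0, 0, 0, 0, 0, 0, 0]
}}

```text
time_s: 24.15
eef_pos: [0.6146, -0.0376, 0.1218]
eef_rot: [0.017, 0.707, -0.018, 0.707]
wrist_force: [0.6, 0.1, -0.2]
opening: 0.237
grasp_force: 58.2
```

Call:
{"fn": "play_rows", "kwargs": {
  "xyz": [
    [-1, 0, 0],
    [-2, 0, 0],
    [-3, 0, 0],
    [-4, 0, 0],
    [-5, 0, 0],
    [-6, 0, 0],
    [-7, 0, 0],
    [-8, 0, 0],
    [-8, 0, 0],
    [-8, 0, 0]
  ],
  "rot": [
    [0, 0, 0],
    [0, 0, 0],
    [0, 0, 0],
    [0, 0, 0],
    [0, 0, 0],
    [0, 0, 0],
    [0, 0, 0],
    [0, 0, 0],
    [0, 0, 0],
    [0, 0, 0]
  ],
  "grip": [0, 0, 0, 0, 0, 0, 0, 0, 0, 0]
}}

```text
time_s: 25.4
eef_pos: [0.6148, -0.038, 0.1143]
eef_rot: [0.018, 0.707, -0.018, 0.707]
wrist_force: [-0.2, -0.1, -1.8]
opening: 0.236
grasp_force: 57.9
```

Call:
{"fn": "play_rows", "kwargs": {
  "xyz": [
    [-0.5, 0, 0],
    [-1, 0, 0],
    [-1.5, 0, 0],
    [-2, 0, 0],
    [-2.5, 0, 0],
    [-3, 0, 0],
    [-3.5, 0, 0],
    [-4, 0, 0],
    [-4, 0, 0],
    [-4, 0, 0]
  ],
  "rot": [
    [0, 0, 0],
    [0, 0, 0],
    [0, 0, 0],
    [0, 0, 0],
    [0, 0, 0],
    [0, 0, 0],
    [0, 0, 0],
    [0, 0, 0],
    [0, 0, 0],
    [0, 0, 0]
  ],
  "grip": [0, 0, 0, 0, 0, 0, 0, 0, 0, 0]
}}

```text
time_s: 26.65
eef_pos: [0.6154, -0.0379, 0.112]
eef_rot: [0.017, 0.705, -0.017, 0.709]
wrist_force: [0.2, 1.3, 6.1]
opening: 0.24
grasp_force: 57.8
```

```bash
python3 -c "
from h import *
o,R=st()
to(R,o['eef_pos'],[.5889,.2374,.150],Rh(.7))"
```

```text
t 26.65 q [-0.4543  0.757   2.2333  2.7325  1.4372 -1.511 ] p [ 0.6154 -0.0379  0.112 ] open 0.24 gf 57.79740456053332 wf [0.1868 1.321  6.0784]
R [[-0.0054 -0.0491  0.9988]
 [ 0.0004 -0.9988 -0.0491]
 [ 1.      0.0001  0.0054]]
xyz mm [  38.2117 -273.638   -39.7452] rot [ 0.7491 -0.0051  0.0022]
```

Call:
{"fn": "play_rows", "kwargs": {
  "xyz": [
    [20, 0, 0],
    [45, 0, 0],
    [45, -40, -4],
    [45, -85, -10],
    [45, -130, -17],
    [45, -175, -24],
    [45, -220, -32],
    [43, -255, -37],
    [41, -273.6, -39.7],
    [41, -273.6, -39.7]
  ],
  "rot": [
    [0, 0, 0],
    [0, 0, 0],
    [0.12, 0, 0],
    [0.24, 0, 0],
    [0.36, 0, 0],
    [0.48, 0, 0],
    [0.6, 0, 0],
    [0.7, 0, 0],
    [0.749, 0, 0],
    [0.749, 0, 0]
  ],
  "grip": [0, 0, 0, 0, 0, 0, 0, 0, 0, 0]
}}

```text
time_s: 27.9
eef_pos: [0.5888, 0.2376, 0.1513]
eef_rot: [-0.242, 0.664, 0.242, 0.665]
wrist_force: [0.3, 0.4, -1.2]
opening: 0.24
grasp_force: 58.1
```

```bash
python3 -c "
from h import *
from bench import vision
o,R=st()
to(R,o['eef_pos'],[.5889,.2374,.130],Rh(.7))
T=vision.camera('top');S=vision.camera('side')
p=o['eef_pos'];M=R.as_matrix()
for k in(-.080,-.05,.016):
  q=p+M[:,0]*k+M[:,2]*.0125;print(k,q,proj(T,q),proj(S,q))
im=np.hstack([cv2.resize(T['color'][170:230,205:255],(400,480),interpolation=cv2.INTER_CUBIC),cv2.resize(S['color'][250:325,237:299],(400,480),interpolation=cv2.INTER_CUBIC)])
cv2.imwrite('pics/d.png',im[...,::-1])"
```

```text
t 27.9 q [-0.208   0.6355  2.1832  2.2091  1.375  -1.3138] p [0.5888 0.2376 0.1513] open 0.24 gf 58.100933504065324 wf [ 0.2728  0.3505 -1.1828]
R [[-0.0011  0.6436  0.7654]
 [-0.0001 -0.7654  0.6436]
 [ 1.      0.0007  0.0009]]
xyz mm [-21.2822   0.1997  -0.0285] rot [ 0.0009 -0.0009  0.0007]
-0.08 [0.5984 0.2456 0.0713] [230.078 202.114] [266.2988 293.4658]
-0.05 [0.5984 0.2456 0.1013] [228.2437 200.4133] [265.8307 283.3994]
0.016 [0.5983 0.2456 0.1673] [223.9474 196.4301] [264.7569 260.3078]
```

View pics/d.png

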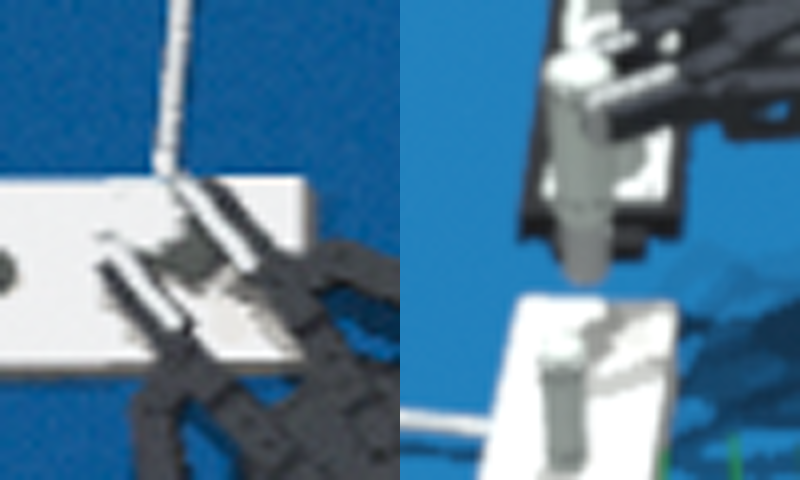

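Side crop: the tip is at (585,280), within 1 px of prediction above the stand's free hole. I'll lower it.

Call:
{"fn": "play_rows", "kwargs": {
  "xyz": [
    [-6, 0.2, 0],
    [-13, 0.2, 0],
    [-20, 0.2, 0],
    [-26, 0.2, 0],
    [-30, 0.2, 0],
    [-31, 0.2, 0],
    [-32, 0.2, 0],
    [-33, 0.2, 0],
    [-34, 0.2, 0],
    [-34, 0.2, 0]
  ],
  "rot": [
    [0, 0, 0],
    [0, 0, 0],
    [0, 0, 0],
    [0, 0, 0],
    [0, 0, 0],
    [0, 0, 0],
    [0, 0, 0],
    [0, 0, 0],
    [0, 0, 0],
    [0, 0, 0]
  ],
  "grip": [0, 0, 0, 0, 0, 0, 0, 0, 0, 0]
}}

```text
time_s: 29.25
eef_pos: [0.5891, 0.2374, 0.1185]
eef_rot: [-0.242, 0.663, 0.243, 0.666]
wrist_force: [-0.3, 1.4, 3.7]
opening: 0.242
grasp_force: 57.7
```

Call:
{"fn": "play_rows", "kwargs": {
  "xyz": [
    [-0.5, 0, 0],
    [-1, 0, 0],
    [-1.5, 0, 0],
    [-2, 0, 0],
    [-2.5, 0, 0],
    [-3, 0, 0],
    [-3.5, 0, 0],
    [-4, 0, 0],
    [-4, 0, 0],
    [-4, 0, 0]
  ],
  "rot": [
    [0, 0, 0],
    [0, 0, 0],
    [0, 0, 0],
    [0, 0, 0],
    [0, 0, 0],
    [0, 0, 0],
    [0, 0, 0],
    [0, 0, 0],
    [0, 0, 0],
    [0, 0, 0]
  ],
  "grip": [0, 0, 0, 0, 0, 0, 0, 0, 0, 0]
}}

```text
time_s: 30.5
eef_pos: [0.5892, 0.238, 0.1169]
eef_rot: [-0.243, 0.66, 0.243, 0.668]
wrist_force: [-4.0, 3.5, 13.6]
opening: 0.239
grasp_force: 57.3
```

Call:
{"fn": "play_rows", "kwargs": {
  "xyz": [
    [3, 0, 0],
    [5, -0.8, 0],
    [5, -1.6, -0.1],
    [5, -1.6, -0.1],
    [4, -1.6, -0.1],
    [3, -1.6, -0.1],
    [2, -1.6, -0.1],
    [1, -1.6, -0.1],
    [0, -1.6, -0.1],
    [0, -1.6, -0.1]
  ],
  "rot": [
    [0, 0, 0],
    [0, 0, 0],
    [0, 0, 0],
    [0, 0, 0],
    [0, 0, 0],
    [0, 0, 0],
    [0, 0, 0],
    [0, 0, 0],
    [0, 0, 0],
    [0, 0, 0]
  ],
  "grip": [0, 0, 0, 0, 0, 0, 0, 0, 0, 0]
}}

```text
time_s: 31.75
eef_pos: [0.5877, 0.2384, 0.1135]
eef_rot: [-0.242, 0.664, 0.242, 0.665]
wrist_force: [0.7, 2.8, 0.1]
opening: 0.236
grasp_force: 57.5
```

```bash
python3 -c "
from h import *
o,R=st();print(o['torque'])
to(R,o['eef_pos'],o['eef_pos'],Rh(.7))"
```

```text
t 31.75 q [-0.2064  0.7533  2.1437  2.2214  1.4219 -1.3776] p [0.5877 0.2384 0.1135] open 0.236 gf 57.4938627042593 wf [0.6996 2.7783 0.1353]
R [[-0.0012  0.6438  0.7652]
 [-0.0002 -0.7652  0.6438]
 [ 1.      0.0006  0.0011]]
[-0.1221  0.4067  0.302 ]
xyz mm [0. 0. 0.] rot [ 0.0005 -0.0011  0.0006]
```

Call:
{"fn": "play_rows", "kwargs": {
  "xyz": [
    [-2, -0.3, 0.2],
    [-5, -0.3, 0.2],
    [-8, -0.3, 0.2],
    [-11, -0.3, 0.2],
    [-14, -0.3, 0.2],
    [-17, -0.3, 0.2],
    [-19, -0.3, 0.2],
    [-21, -0.3, 0.2],
    [-22, -0.3, 0.2],
    [-22, -0.3, 0.2]
  ],
  "rot": [
    [0, 0, 0],
    [0, 0, 0],
    [0, 0, 0],
    [0, 0, 0],
    [0, 0, 0],
    [0, 0, 0],
    [0, 0, 0],
    [0, 0, 0],
    [0, 0, 0],
    [0, 0, 0]
  ],
  "grip": [0, 0, 0, 0, 0, 0, 0, 0, 0, 0]
}}

```text
time_s: 33.0
eef_pos: [0.5879, 0.2387, 0.0916]
eef_rot: [-0.242, 0.664, 0.242, 0.665]
wrist_force: [-0.4, 2.3, 0.3]
opening: 0.237
grasp_force: 57.7
```

Call:
{"fn": "play_rows", "kwargs": {
  "xyz": [
    [-0.7, 0, 0],
    [-1.5, 0, 0],
    [-1.5, 0, 0],
    [-1.5, 0, 0],
    [-1.5, 0, 0],
    [-1.5, 0, 0],
    [-1.5, 0, -15],
    [-1.5, 0, -40],
    [-1, 0, -75],
    [0, 0, -110]
  ],
  "rot": [
    [0, 0, 0],
    [0, 0, 0],
    [0, 0, 0],
    [0, 0, 0],
    [0, 0, 0],
    [0, 0, 0],
    [0, 0, 0],
    [0, 0, 0],
    [0, 0, 0],
    [0, 0, 0]
  ],
  "grip": [0, 0, 0.5, 0.5, 0.5, 0.5, 0.5, 0.5, 0.5, 0.5]
}}

```text
time_s: 34.25
eef_pos: [0.5023, 0.1675, 0.092]
eef_rot: [-0.242, 0.663, 0.242, 0.665]
wrist_force: [0.7, -0.7, -0.3]
opening: 0.502
grasp_force: 0.0
```

```bash
python3 -c "
from h import *
from bench import vision
o,R=st()
# target: tool down, y along housing3 direction
for ang in (1.48,-1.66):
  x=np.array([np.cos(ang),np.sin(ang),0]);z=np.array([0,0,-1.]);Rt=Ro.from_matrix(np.column_stack([x,np.cross(z,x),z]))
  to(R,o['eef_pos'],[.55,.02,.25],Rt)
T=vision.camera('top');S=vision.camera('side')
im=np.hstack([cv2.resize(T['color'][140:260,190:290],(400,480),interpolation=cv2.INTER_CUBIC),cv2.resize(S['color'][220:340,220:320],(400,480),interpolation=cv2.INTER_CUBIC)])
cv2.imwrite('pics/e.png',im[...,::-1])"
```

```text
t 34.25 q [-0.5379  0.8366  2.2901  1.904   1.5684 -1.5575] p [0.5023 0.1675 0.092 ] open 0.502 gf 0.0 wf [ 0.7304 -0.7136 -0.2769]
R [[-0.0024  0.644   0.7651]
 [-0.001  -0.7651  0.644 ]
 [ 1.      0.0008  0.0024]]
xyz mm [158.0199 143.6688 -58.1269] rot [ 0.6115 -1.4853 -0.6089]
xyz mm [158.0199 143.6688 -58.1269] rot [-1.7647 -0.7282  1.7609]
```

View pics/e.png

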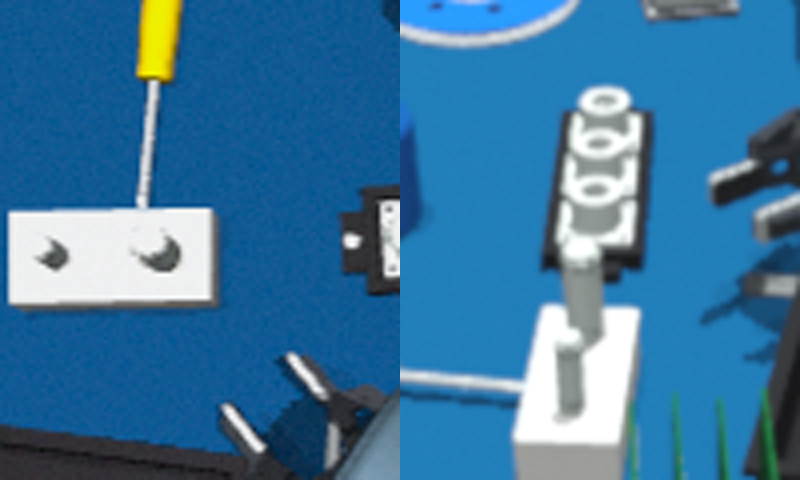

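The gauge stands in the free hole, with its top at about (583,245) in the side half, and the housings are seated. Next is the bad housing in nest 3, taken with the tool pointing down.

```bash
cat >>h.py <<'E'
def Rd(ang):
  x=np.array([np.cos(ang),np.sin(ang),0]);z=np.array([0,0,-1.]);return Ro.from_matrix(np.column_stack([x,np.cross(z,x),z]))
E
python3 -c "
from h import *
o,R=st()
to(R,o['eef_pos'],[.57,.0,.23],Rd(1.65))
rv=(R.inv()*Rd(1.65)).as_rotvec();print(rv/9)"
```

```text
t 34.35 q [-0.5423  0.8374  2.2918  1.9051  1.568  -1.5567] p [0.5024 0.1656 0.0916] open 0.507 gf 0.0 wf [ 0.4443 -0.2217 -0.5162]
R [[ 0.0005  0.6398  0.7686]
 [-0.0026 -0.7686  0.6398]
 [ 1.     -0.0023  0.0013]]
xyz mm [138.8709 170.2006 -53.7788] rot [ 0.7444 -1.4414 -0.7468]
[ 0.0827 -0.1602 -0.083 ]
```

Call:
{"fn": "play_rows", "kwargs": {
  "xyz": [
    [35, 0, -5],
    [65, 10, -11],
    [90, 30, -16],
    [110, 55, -22],
    [125, 80, -27],
    [135, 105, -32],
    [139, 130, -38],
    [139, 150, -43],
    [139, 165, -50],
    [139, 170, -54]
  ],
  "rot": [
    [0.074, -0.144, -0.075],
    [0.149, -0.288, -0.149],
    [0.223, -0.432, -0.224],
    [0.298, -0.577, -0.299],
    [0.372, -0.721, -0.373],
    [0.447, -0.865, -0.448],
    [0.521, -1.009, -0.523],
    [0.596, -1.153, -0.597],
    [0.67, -1.297, -0.672],
    [0.744, -1.441, -0.747]
  ],
  "grip": [0.5, 0.55, 0.6, 0.65, 0.7, 0.7, 0.7, 0.7, 0.7, 0.7]
}}

```text
time_s: 35.6
eef_pos: [0.5718, 0.0022, 0.2312]
eef_rot: [-0.003, 0.682, 0.732, 0.013]
wrist_force: [-0.6, -0.3, -0.7]
opening: 0.701
grasp_force: 0.0
```

```bash
python3 -c "
from h import *
o,R=st()
to(R,o['eef_pos'],[.6275,-.038,.085],Rd(1.65))"
```

```text
t 35.6 q [-0.2168  0.1823  1.6453  0.0253  1.3055 -0.2942] p [0.5718 0.0022 0.2312] open 0.701 gf 0.0 wf [-0.5708 -0.3252 -0.6553]
R [[-0.071   0.9974  0.0136]
 [ 0.9973  0.0707  0.022 ]
 [ 0.021   0.0152 -0.9997]]
xyz mm [-47.1284  50.5232 145.9996] rot [ 0.0153 -0.0209 -0.0083]
```

Call:
{"fn": "play_rows", "kwargs": {
  "xyz": [
    [-10, 12, 15],
    [-22, 28, 35],
    [-34, 44, 55],
    [-42.4, 54.3, 78],
    [-42.4, 54.3, 100],
    [-42.4, 54.3, 120],
    [-42.4, 54.3, 135],
    [-42.4, 54.3, 145],
    [-42.4, 54.3, 145],
    [-42.4, 54.3, 145]
  ],
  "rot": [
    [0, 0, 0],
    [0, 0, 0],
    [0, 0, 0],
    [0, 0, 0],
    [0, 0, 0],
    [0, 0, 0],
    [0, 0, 0],
    [0, 0, 0],
    [0, 0, 0],
    [0, 0, 0]
  ],
  "grip": [0.7, 0.7, 0.7, 0.7, 0.7, 0.7, 0.7, 0.7, 0.7, 0.7]
}}

```text
time_s: 36.85
eef_pos: [0.6314, -0.0317, 0.0864]
eef_rot: [-0.003, 0.682, 0.731, 0.016]
wrist_force: [0.0, 0.3, 0.7]
opening: 0.701
grasp_force: 0.0
```

```bash
python3 -c "
from h import *
o,R=st()
to(R,o['eef_pos'],[.6275,-.0385,.0375],Rd(1.65))"
```

```text
t 36.85 q [-0.2522  0.4786  1.5789  0.0344  1.0749 -0.338 ] p [ 0.6314 -0.0317  0.0864] open 0.701 gf 0.0 wf [0.0415 0.262  0.6902]
R [[-0.0697  0.9974  0.0166]
 [ 0.9972  0.0693  0.027 ]
 [ 0.0257  0.0185 -0.9995]]
xyz mm [-7.7559 -5.2983 48.6174] rot [ 0.0186 -0.0257 -0.0096]
```

Call:
{"fn": "play_rows", "kwargs": {
  "xyz": [
    [-7.8, -5.3, 5],
    [-7.8, -5.3, 15],
    [-7.8, -5.3, 25],
    [-7.8, -5.3, 35],
    [-7.8, -5.3, 43],
    [-7.8, -5.3, 48],
    [-7.8, -5.3, 48.5],
    [-7.8, -5.3, 48.5],
    [-7.8, -5.3, 48.5],
    [-7.8, -5.3, 48.5]
  ],
  "rot": [
    [0.019, -0.026, -0.01],
    [0.019, -0.026, -0.01],
    [0.019, -0.026, -0.01],
    [0.019, -0.026, -0.01],
    [0.019, -0.026, -0.01],
    [0.019, -0.026, -0.01],
    [0.019, -0.026, -0.01],
    [0.019, -0.026, -0.01],
    [0.019, -0.026, -0.01],
    [0.019, -0.026, -0.01]
  ],
  "grip": [0.7, 0.7, 0.7, 0.7, 0.7, 0.7, 0.7, 0.7, 0, 0]
}}

```text
time_s: 38.1
eef_pos: [0.6276, -0.0386, 0.0377]
eef_rot: [0.0, 0.678, 0.735, -0.0]
wrist_force: [-0.7, 1.0, -0.6]
opening: 0.391
grasp_force: 59.8
```

Call:
{"fn": "play_rows", "kwargs": {
  "xyz": [
    [0, 0, 0],
    [0, 0, 0],
    [0, 0, -5],
    [0, 0, -15],
    [0, 0, -35],
    [0, 0, -60],
    [0, 0, -80],
    [0, 0, -100],
    [0, 0, -115],
    [0, 0, -115]
  ],
  "rot": [
    [0, 0, 0],
    [0, 0, 0],
    [0, 0, 0],
    [0, 0, 0],
    [0, 0, 0],
    [0, 0, 0],
    [0, 0, 0],
    [0, 0, 0],
    [0, 0, 0],
    [0, 0, 0]
  ],
  "grip": [0, 0, 0, 0, 0, 0, 0, 0, 0, 0]
}}

```text
time_s: 39.35
eef_pos: [0.6279, -0.0386, 0.1535]
eef_rot: [0.001, 0.678, 0.735, 0.0]
wrist_force: [1.2, -0.0, -1.0]
opening: 0.389
grasp_force: 60.9
```

```bash
python3 -c "
from h import *
o,R=st()
to(R,o['eef_pos'],[.41,-.285,.14],Rd(1.65))"
```

```text
t 39.35 q [-0.2496  0.3941  1.5442 -0.0005  1.2022 -0.329 ] p [ 0.6279 -0.0386  0.1535] open 0.389 gf 60.87564613670111 wf [ 1.1574 -0.0371 -1.0054]
R [[-0.0795  0.9968  0.0009]
 [ 0.9968  0.0795 -0.0007]
 [-0.0008  0.0009 -1.    ]]
xyz mm [-228.2597 -236.8196   13.4649] rot [0.0009 0.0008 0.0004]
```

Call:
{"fn": "play_rows", "kwargs": {
  "xyz": [
    [-20, -20, 0],
    [-50, -52, 0],
    [-82, -85, 0],
    [-114, -118, 0],
    [-146, -151, 0],
    [-178, -185, 0],
    [-206, -214, 0],
    [-228, -237, 0],
    [-228, -237, 15],
    [-228, -237, 30]
  ],
  "rot": [
    [0, 0, 0],
    [0, 0, 0],
    [0, 0, 0],
    [0, 0, 0],
    [0, 0, 0],
    [0, 0, 0],
    [0, 0, 0],
    [0, 0, 0],
    [0, 0, 0],
    [0, 0, 0]
  ],
  "grip": [0, 0, 0, 0, 0, 0, 0, 0, 0, 0]
}}

```text
time_s: 40.6
eef_pos: [0.4087, -0.2838, 0.1206]
eef_rot: [-0.001, 0.679, 0.734, -0.0]
wrist_force: [-0.4, 0.4, -1.4]
opening: 0.39
grasp_force: 60.9
```

```bash
python3 -c "
from h import *
o,R=st()
to(R,o['eef_pos'],[.41,-.287,.0352],Rd(1.65))"
```

```text
t 40.6 q [-0.8454  0.1739  1.9036 -0.001   1.0666 -0.924 ] p [ 0.4087 -0.2838  0.1206] open 0.39 gf 60.93018921324983 wf [-0.4438  0.3998 -1.4387]
R [[-0.079   0.9969 -0.0024]
 [ 0.9969  0.079   0.0013]
 [ 0.0015 -0.0023 -1.    ]]
xyz mm [-3.4582  1.2765 85.4309] rot [-0.0022 -0.0015 -0.0002]
```

Call:
{"fn": "play_rows", "kwargs": {
  "xyz": [
    [-3, 1, 15],
    [-3, 1, 30],
    [-3, 1, 45],
    [-3, 1, 58],
    [-3, 1, 68],
    [-3, 1, 75],
    [-3, 1, 79],
    [-3, 1, 82],
    [-3, 1, 84],
    [-3, 1, 84]
  ],
  "rot": [
    [0, 0, 0],
    [0, 0, 0],
    [0, 0, 0],
    [0, 0, 0],
    [0, 0, 0],
    [0, 0, 0],
    [0, 0, 0],
    [0, 0, 0],
    [0, 0, 0],
    [0, 0, 0]
  ],
  "grip": [0, 0, 0, 0, 0, 0, 0, 0, 0, 0]
}}

```text
time_s: 41.85
eef_pos: [0.41, -0.2875, 0.0383]
eef_rot: [-0.001, 0.678, 0.735, -0.001]
wrist_force: [-0.6, 0.0, -1.2]
opening: 0.385
grasp_force: 60.9
```

Lower 3 mm more to touch the floor, release, and rise.

Call:
{"fn": "play_rows", "kwargs": {
  "xyz": [
    [0, 0, 1],
    [0, 0, 2],
    [0, 0, 3],
    [0, 0, 3],
    [0, 0, 3],
    [0, 0, 3],
    [0, 0, 3],
    [0, 0, -5],
    [0, 0, -30],
    [0, 0, -70]
  ],
  "rot": [
    [0, 0, 0],
    [0, 0, 0],
    [0, 0, 0],
    [0, 0, 0],
    [0, 0, 0],
    [0, 0, 0],
    [0, 0, 0],
    [0, 0, 0],
    [0, 0, 0],
    [0, 0, 0]
  ],
  "grip": [0, 0, 0, 0, 0.7, 0.7, 0.7, 0.7, 0.7, 0.7]
}}

```text
time_s: 43.1
eef_pos: [0.4093, -0.2867, 0.1083]
eef_rot: [-0.002, 0.678, 0.735, -0.0]
wrist_force: [0.3, -0.5, 0.5]
opening: 0.701
grasp_force: 0.0
```

```bash
python3 -c "
from h import *
from bench import vision
o,R=st()
to(R,o['eef_pos'],[.5903,-.2875,.14],Rd(1.65))
S=vision.camera('side');T=vision.camera('top')
im=np.hstack([cv2.resize(T['color'][180:330,380:505],(400,480),interpolation=cv2.INTER_CUBIC),cv2.resize(S['color'][180:240,310:360],(400,480),interpolation=cv2.INTER_CUBIC)])
cv2.imwrite('pics/f.png',im[...,::-1])"
```

```text
t 43.1 q [-0.8481  0.1996  1.9032 -0.0015  1.0426 -0.9268] p [ 0.4093 -0.2867  0.1083] open 0.701 gf 0.0 wf [ 0.2564 -0.5062  0.4925]
R [[-0.0794  0.9968 -0.0035]
 [ 0.9968  0.0794  0.002 ]
 [ 0.0023 -0.0033 -1.    ]]
xyz mm [-15.1063 180.2137 -32.2898] rot [-0.0033 -0.0023  0.0002]
```

View pics/f.png

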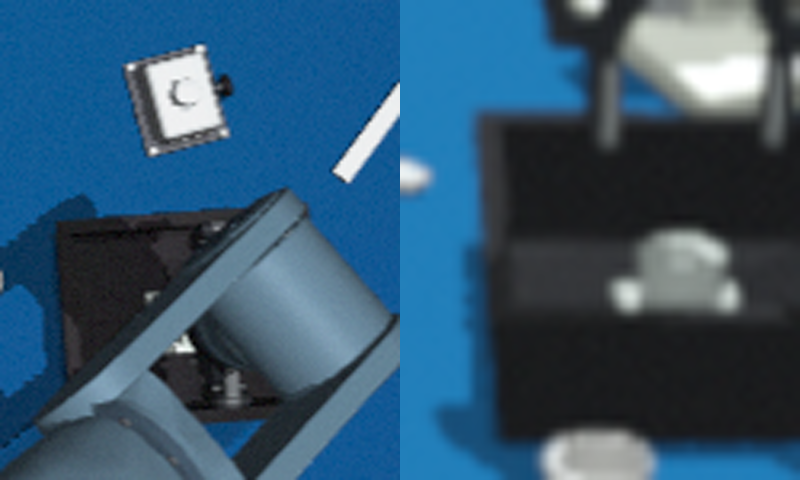

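Side crop: the housing stands flat on its flange inside the reject bin at (680,280). Next is the plunger.

Call:
{"fn": "play_rows", "kwargs": {
  "xyz": [
    [0, 5, -25],
    [-2, 25, -32],
    [-4, 50, -32],
    [-6, 80, -32],
    [-9, 110, -32],
    [-12, 140, -32],
    [-15, 165, -32],
    [-15, 180, -32],
    [-15, 180, -15],
    [-15, 180, 0]
  ],
  "rot": [
    [0, 0, 0],
    [0, 0, 0],
    [0, 0, 0],
    [0, 0, 0],
    [0, 0, 0],
    [0, 0, 0],
    [0, 0, 0],
    [0, 0, 0],
    [-0.003, -0.002, 0],
    [-0.003, -0.002, 0]
  ],
  "grip": [0.7, 0.7, 0, 0, 0, 0, 0, 0, 0, 0]
}}

```text
time_s: 44.45
eef_pos: [0.5893, -0.2876, 0.1059]
eef_rot: [0.0, 0.678, 0.735, -0.0]
wrist_force: [-0.0, -1.0, 0.0]
opening: -0.003
grasp_force: 0.0
```

```bash
python3 -c "
from h import *
o,R=st()
to(R,o['eef_pos'],[.5905,-.2873,.083],Rd(1.65))"
```

```text
t 44.45 q [-0.6342  0.5057  1.4922 -0.0009  1.1437 -0.7132] p [ 0.5893 -0.2876  0.1059] open -0.003 gf 0.0 wf [-0.0389 -0.9726  0.0487]
R [[-0.0793  0.9968 -0.0005]
 [ 0.9968  0.0793 -0.0007]
 [-0.0006 -0.0006 -1.    ]]
xyz mm [ 0.2051  1.2197 22.8897] rot [-0.0006  0.0006  0.0002]
```

Call:
{"fn": "play_rows", "kwargs": {
  "xyz": [
    [0, 1, 8],
    [0, 1, 16],
    [0, 1, 23],
    [0, 1, 27],
    [0, 1, 30],
    [0, 1, 33],
    [0, 1, 35],
    [0, 1, 37],
    [0, 1, 37],
    [0, 1, 37]
  ],
  "rot": [
    [0, 0, 0],
    [0, 0, 0],
    [0, 0, 0],
    [0, 0, 0],
    [0, 0, 0],
    [0, 0, 0],
    [0, 0, 0],
    [0, 0, 0],
    [0, 0, 0],
    [0, 0, 0]
  ],
  "grip": [0, 0, 0, 0, 0, 0, 0, 0, 0, 0]
}}

```text
time_s: 45.7
eef_pos: [0.5918, -0.2881, 0.0715]
eef_rot: [0.001, 0.678, 0.735, -0.0]
wrist_force: [-3.3, 3.1, 5.8]
opening: -0.002
grasp_force: 3.0
```

Call:
{"fn": "play_rows", "kwargs": {
  "xyz": [
    [0, 0, 1],
    [0, 0, 2],
    [0, 0, 3],
    [0, 0, 4],
    [0, 0, 4],
    [0, 0, 4],
    [0, 0, 4],
    [0, 0, 4],
    [0, 0, 4],
    [0, 0, 4]
  ],
  "rot": [
    [0, 0, 0],
    [0, 0, 0],
    [0, 0, 0],
    [0, 0, 0],
    [0, 0, 0],
    [0, 0, 0],
    [0, 0, 0],
    [0, 0, 0],
    [0, 0, 0],
    [0, 0, 0]
  ],
  "grip": [0, 0, 0, 0, 0, 0, 0, 0, 0, 0]
}}

```text
time_s: 46.95
eef_pos: [0.592, -0.2883, 0.0708]
eef_rot: [0.001, 0.678, 0.735, -0.0]
wrist_force: [-12.2, 7.2, 26.3]
opening: 0.005
grasp_force: 13.0
```

Firmly at the stop (26 N, no further travel). Retreat upward.

Call:
{"fn": "play_rows", "kwargs": {
  "xyz": [
    [0, 0, -5],
    [0, 0, -20],
    [0, 0, -45],
    [0, 0, -75],
    [0, 0, -105],
    [0, 0, -130],
    [0, 0, -150],
    [0, 0, -150],
    [0, 0, -150],
    [0, 0, -150]
  ],
  "rot": [
    [0, 0, 0],
    [0, 0, 0],
    [0, 0, 0],
    [0, 0, 0],
    [0, 0, 0],
    [0, 0, 0],
    [0, 0, 0],
    [0, 0, 0],
    [0, 0, 0],
    [0, 0, 0]
  ],
  "grip": [0, 0, 0, 0, 0, 0, 0, 0, 0, 0]
}}

```text
time_s: 48.2
eef_pos: [0.5909, -0.2874, 0.2152]
eef_rot: [-0.0, 0.678, 0.735, -0.0]
wrist_force: [0.1, 0.6, -0.2]
opening: 0.002
grasp_force: 0.0
```

```bash
python3 -c "
from h import *
from bench import vision
S=vision.camera('side')
im=cv2.resize(S['color'][180:330,220:370],(600,600),interpolation=cv2.INTER_CUBIC)
cv2.imwrite('pics/g.png',im[...,::-1])"
```

```text
(no output)
```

View pics/g.png

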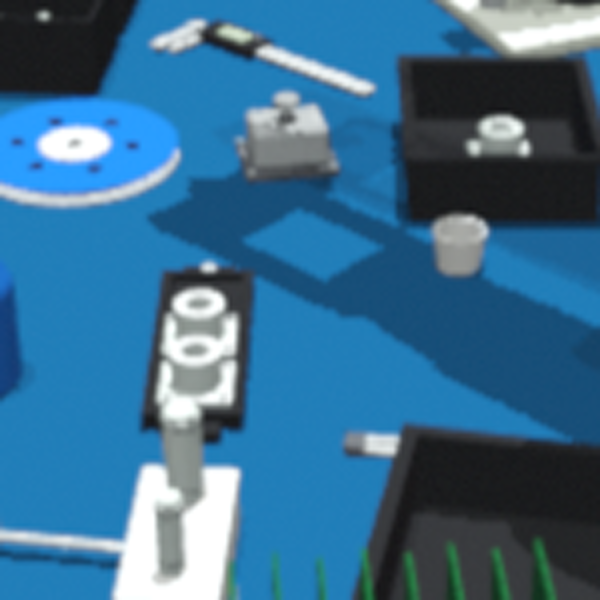

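The final view shows everything in place:
- Housings 1 and 2 are in their nests at (195,351) and (198,305).
- The reject is flat in the bin at (500,135).
- The gauge stands in the stand at (183,450).
- The plunger is up at (287,105).

```bash
python3 -c "
from bench import ctrl
print(ctrl.hand_in())"
```

```text
the job is handed in; nothing more can be done
None
```

I handed the job in at about 48 s; the hand-in gave no verdict. The gauge went in almost to its shoulder in the left and middle bores and stopped about 10 mm in at the right-hand one. That bad housing is now flat in the reject bin, the gauge stands in the free hole, and the counter's plunger was pressed to its stop.

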